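# Hang a plaque hanger on the sprung hook inside a curing cabinet

### The arm

A 6-joint arm with a two-finger parallel gripper is mounted at the origin on the work surface. World frame = base frame: x ahead of the robot, y to its left, z up, the work surface at z = 0. Lengths are in mm, angles in rad, forces in N, time in s.
With the tool pointing down it reaches from about 375 to 900 mm from the base axis. Payload 3.1 kg.
Tool frame: the origin (TCP) lies on the mounting face of the last link; the fingertips stand 182 mm ahead of it and the grasp point (between the pads) lies 164 mm ahead of it; z points along the fingers, x is the direction in which the jaws open and shut, and the axes are right-handed (so a half turn about z gives the same grasp; the last joint's range is limited). The gripper opens to 87 mm and grips with 3 to 60 N. Pads are 19 mm wide; open, the fingers measure 117 mm over their backs; the gripper's body (75 mm by 190 mm) begins 51 mm behind the grasp point.
Start: joints at [-1.365, 0.527, 1.433, -0, 1.181, -0.178], TCP at [234.629, -579.264, 404.748] pointing down, gripper open.
Joint ranges: [-3.08, 3.08], [-0.75, 2.2], [0.22, 2.44], [-1.43, 4.57], [0, 2.65], [-2.85, 2.85]. Speed limits (rad/s): [2.79, 2.79, 3.14, 3.14, 3.14, 3.14].

### API

Orientations are given as a 3x3 rotation matrix whose columns are the frame's x, y, z axes.
In Python, from rig import read_state, snapshot, job_done gives the robot as it stands. The module is installed in compiled form; this text tells all that it offers.
- The arm moves only by the shell command python3 -m creep 'ROWS' [FORCE]. ROWS is JSON, a list of rows, each an object of numbers: "dx", "dy", "dz": the shift along the tool's x, y, z in cm; "ax", "ay", "az": the turn, a rotation vector about the tool's x, y, z in degrees; "hand": the gripper's target within -1 to 1 (fully open at 1, half-way at 0, shut at -1). A call has exactly 10 rows; each row shifts and turns the commanded pose from where the row before left it, along the tool's axes as they then stand; what a row does not reach is not made up. A row lasts 1/8 s, in which the tool goes at most 62.5 mm and 10.7 degrees, less where a joint would pass 70% of its speed; a pose out of reach is approached as far as the arm can. A call is refused whole if a number of a shift passes 6.25 or a number of a turn 10.7, either way. A call with a gripper value outside its range is refused whole. The fingers move at their own pace and stop on an object; FORCE is the grip in N (left out, the last holds). Time passes only in rows, so rows that do not move let the fingers close, or fill a call up. It gives the time, the measured TCP pose, the force and the opening at its end, in the units of the state.
- read_state(): the state, without advancing time (a new reading comes with each control period).
- snapshot(name): name is "side" or "top"; returns a dict with "image" (384x512x3 uint8, red, green, blue), "depth" (384x512 float32, mm along the optical axis (not along the pixel's ray), 0 where there is no reading), "camera_matrix" (3x3 intrinsics, pixels), "rvec" (rotation vector, rad) and "tvec" (3), from world to camera coordinates, as OpenCV has them. Camera axes: x right, y down, z forward; pixel columns grow to the right and rows downward; lengths in mm; the calibration is good to about 2 mm. A picture is of the moment at which its call begins.
- job_done(): hands the job in, once; it reports no verdict.
The state is a dict: "t": time; "joint_positions": joint angles; "qd": joint speeds; "tau": joint torques, N m; "eef_pos": TCP position; "tool_rot": TCP orientation; "wrist_force": force on the tool from outside, world axes, zero at the start; "ft_torque": the same for the moment, N m; "width": finger opening in mm.
Only numpy, scipy, OpenCV 4.12 (cv2) and the standard library are available. Lean on these libraries where they do the work, as an engineer would, in place of code of your own. Each camera call takes 0.05 s, during which the arm holds its last target.

### The job

Pick up the hanger with the two black resin plaques from the casting board, lower it through the narrow opening in the cabinet's roof without touching the cabinet, and hang its crossbar on the hook inside: pressed gently past the sprung roller until the bar is fully home at the bottom of the hook's seat, hanging upright and still, and let go. Never press or push hard on the hook, and leave the jar, the cup and the palette knife where they are.

Things in the scene. Friction and masses are not known exactly. Their poses are not given: they have to be found in the camera images.
- hanger: Part to hang, about 100 to 170 g, 190 mm tall, standing upright. Origin: centre of its underside, z up. Two black resin plaques, 8 mm thick (x), 46 wide (y), 50 tall (z 0 to 50), face each other with a free gap of 30 mm (outer faces at x = +-23). They hang by rods (to z 75) from the ends of a steel crossbar. A half turn about z makes no difference. Centre of mass below the bar.
- hanger_bar (a point): Middle of the hanger's round steel crossbar, on its axis: 8 mm thick, 44 mm long along the hanger's x, 75 mm above the hanger's underside. It is to lie across the hook, one plaque on either side of the hook. Axes as the hanger's.
- hanger_grip (a point): Centre of the orange grip block, 30 mm (x) by 12 mm (y) by 30 mm tall, 175 mm above the hanger's underside and 100 mm above the bar, on top of a round 8 mm stem that rises from the middle of the bar. Grip it across its 12 mm (y).
- cabinet: White and blue curing cabinet, fixed: 170 mm (x) by 300 (y) by 155 tall, origin at the centre of its underside, z up. Walls 6 mm, floor 8 mm; its +x side is open. The roof (5 mm, top at z = 155) has one opening with yellow edges: x -33 to 33, y -95 to 105 mm. A hook runs along y below the opening.
- rail: Fixed mount of the hook. Axes as the cabinet's; origin 106 mm above the cabinet's origin, on the hook's centre plane at the height of the top of its shank. A black clamp (y -145 to -115 mm) holds the steel hook, 14 mm wide (x), pointing to +y. The hook can be set in or out along y: where it stands today is not measured, it must be felt or seen.
- hook_land (a point): Point fixed on the rail at its y = -45 mm, z = 0: on the top of the hook's flat shank, a good place to land the bar. The shank (top at rail z = 0) is always there at y -90 to -25 mm and runs on towards +y to the seat, a dip 17 mm deep. A bar lying on the shank has its axis at z = 4 mm. The hook is rigid: keep forces on it well below 25 N, also when letting go: ease the hand back first if the hanger has tilted.
- seat_near (a point): Point fixed on the rail at y = -20 mm: the nearest place where the seat's near wall can be. The wall is upright, its upper edge rounded by 3 mm; the seat's floor, 44 mm long, is at rail z = -17 mm. Across the seat's mouth, 10 mm beyond the wall, lies the axis (z = -2 mm) of a white roller of 5 mm radius, which leaves a free mouth of only 5 mm.
- seat_far (a point): Point fixed on the rail at y = 40 mm: the farthest place of the seat's near wall. Roller and an orange post (its face 8 mm beyond the roller's axis, top at z = 20 mm) move together to +y against a spring, up to 15 mm: 2.5 N to start, then 0.4 N per mm. A bar slid along the shank (axis at z 4 to 6 mm) meets the roller and feels this spring.
- seat_height (a point): Point fixed on the rail at y = 10 mm, z = -13 mm: the height of the bar's axis when it is home on the floor of the seat. From where the bar meets the roller, press it straight down, with some 4 to 12 N: the roller gives way, the bar goes down 17 mm from shank to floor, and the roller springs back over it. The hanger's own weight is not enough.
- board: Black casting board, fixed, 150 by 150 by 6 mm, origin at the centre of its underside; the hanger stands on it.
- pigment: Pigment jar, 40 mm across, 60 mm tall, standing, origin at the centre of its underside. Leave alone.
- mixcup: White mixing cup, 66 mm across, 75 mm tall, origin at the centre of its underside. Leave alone.
- knife: Palette knife with a wooden handle, 190 mm long along its x, lying flat. Leave alone.
Not all that is in view belongs to the job. There is more than one size of the hanger; the job needs the middle-sized.

How it is judged (in metres and radians):
On the way:
1. the hanger has been lowered through the roof opening, its crossbar over the hook inside the cabinet (x of hanger_bar in the frame of rail between -0.012 and 0.012 m and y of hanger_bar in the frame of rail between -0.09 and 0.09 m and z of hanger_bar in the frame of rail between 0 and 0.03 m), for 0.1 s.
At the end, for the whole second after the job is handed in: The hanger hangs on the hook, released and at rest, upright within 0.2 rad, its crossbar on the floor of the hook's seat under the roller (bar's axis 9.5 to 18 mm below the top of the shank, within 12 mm of the hook's centre plane), touching nothing of the cabinet (x of hanger_bar in the frame of rail between -0.012 and 0.012 m and y of hanger_bar in the frame of rail between -0.03 and 0.07 m and z of hanger_bar in the frame of rail between -0.018 and -0.0095 m and angle between hanger's own z axis and vertical below 0.2 rad and contact force between hanger and rail above 0.4 N and contact force between hanger and cabinet below 0.2 N and contact force between hanger and the fingers below 0.05 N and linear speed of hanger below 0.02 m/s).
It fails at once if the hanger touches the cabinet (more than 1 N) (contact force between hanger and cabinet above 1 N).
It fails at once if the robot touches the cabinet (more than 1 N) (contact force between any of the arm, the fingers and cabinet above 1 N).
It fails at once if the hook is pressed or pushed with more than 25 N (contact force between any of hanger, the arm, the fingers and rail above 25 N).
It fails at once if the jar, the cup or the palette knife is moved by more than 20 mm (distance of any of pigment, mixcup, knife from where it was at the start of the episode above 0.02 m).
It also fails if it takes over 69 s, if anything falls off the work surface, if the arm or the gripper's body presses on something with over 40 N, if the wrist force passes 120 N, or if a joint passes its speed limit or range.

## Working session

There is one attempt and no reset: what is moved stays moved. The work goes in short steps, Python scripts to look and compute and a shell command to move; the robot and the scene stay as the last step left them, time stands still between calls to the robot, and variables do not carry over. Pictures are saved under pics/ and viewed, and the job is handed in when it is done.

```bash
mkdir -p pics; ls
cat > h.py <<'E'
import numpy as np, cv2, json
from rig import read_state, snapshot
def grab(n):
    s=snapshot(n); np.savez(f'pics/{n}_last.npz',**s); return s
def pts(s):
    K=np.array(s['camera_matrix']);R=cv2.Rodrigues(np.array(s['rvec'],float))[0];t=np.array(s['tvec'],float).reshape(3)
    d=s['depth'];v,u=np.mgrid[0:d.shape[0],0:d.shape[1]]
    c=np.stack([(u-K[0,2])/K[0,0]*d,(v-K[1,2])/K[1,1]*d,d],-1)
    w=(c-t)@R; w[d==0]=np.nan
    return w
def save(img,name): cv2.imwrite(name,img[:,:,::-1])
E
python3 - <<'E'
from h import *
print(read_state())
for n in ('top','side'):
    s=grab(n); save(s['image'],f'pics/{n}1.png')
    R=cv2.Rodrigues(np.array(s['rvec'],float))[0]; print(n,-R.T@np.array(s['tvec']).reshape(3),R.round(3).tolist(),s['camera_matrix'])
E
```

```text
pics
{'t': 0.0, 'joint_positions': array([-1.36447581e+00,  5.28446672e-01,  1.43391175e+00,  6.61903610e-06,
        1.18138908e+00, -1.78531198e-01]), 'qd': array([ 1.42294006e-04,  1.28438457e-05, -2.82421674e-04,  9.25042357e-04,
       -6.80123182e-04,  1.33718569e-03]), 'tau': array([-4.20267752e-04, -4.40047002e+01, -1.76592278e+01,  6.33082073e-02,
        5.82564413e-02, -1.65262727e-04]), 'eef_pos': array([ 234.57578701, -578.93232913,  403.78018392]), 'tool_rot': array([[ 3.75418905e-01, -9.26855143e-01, -4.35449172e-04],
       [-9.26852822e-01, -3.75418956e-01,  2.11040558e-03],
       [-2.11951614e-03, -3.88688858e-04, -9.99997678e-01]]), 'wrist_force': array([ 0.17774032, -0.14011774, -0.04313314]), 'ft_torque': array([ 0.00409943, -0.00078356, -0.02136848]), 'width': 87.38828612719178}
top [ 469.92585421  -97.68174149 1181.60823978] [[0.012, -1.0, -0.02], [-0.996, -0.01, -0.085], [0.084, 0.021, -0.996]] [[377.8279776    0.         261.21515437]
 [  0.         377.8279776  186.6623414 ]
 [  0.           0.           1.        ]]
side [197.8845314  583.35879541 669.95448495] [[-0.866, -0.501, 0.007], [-0.295, 0.5, -0.814], [0.404, -0.707, -0.581]] [[370.61149485   0.         250.36734544]
 [  0.         370.61149485 191.21415347]
 [  0.           0.           1.        ]]
```

View pics/top1.png

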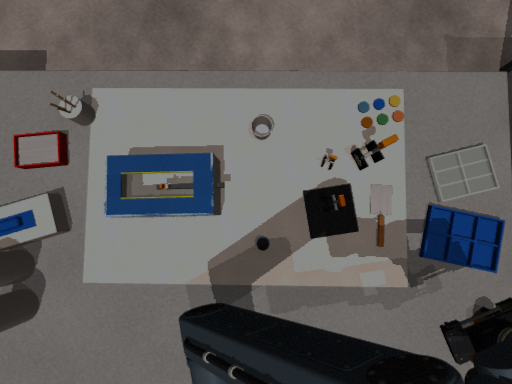

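View pics/side1.png

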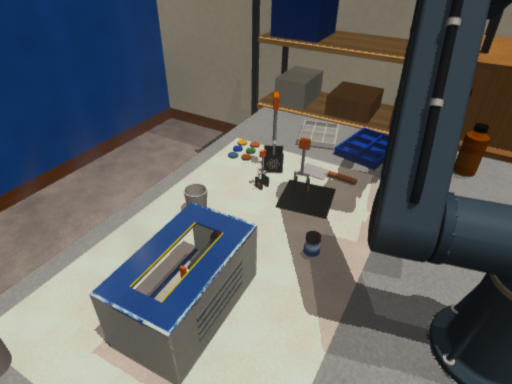

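Run:
```python
from h import *
a=np.load('pics/top_last.npz');b=np.load('pics/side_last.npz')
c=cv2.resize(a['image'][85:245,295:415],None,fx=3.7,fy=3.7,interpolation=cv2.INTER_CUBIC)
d=cv2.resize(b['image'][85:225,225:365],None,fx=2.8,fy=2.8,interpolation=cv2.INTER_CUBIC)
h=max(c.shape[0],d.shape[0]);o=np.zeros((h,c.shape[1],3),np.uint8);o[:c.shape[0]]=c
e=cv2.resize(a['image'][140:225,95:235],None,fx=5,fy=5,interpolation=cv2.INTER_CUBIC)
f=cv2.resize(b['image'][200:384,85:265],None,fx=3.2,fy=3.2,interpolation=cv2.INTER_CUBIC)
save(c,'pics/c1.png');save(d,'pics/c2.png');save(e,'pics/c3.png');save(f,'pics/c4.png')
```

```text
(no output)
```

View pics/c1.png

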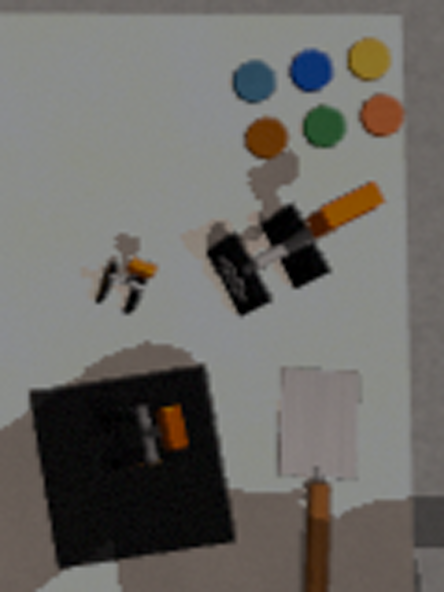

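View pics/c2.png

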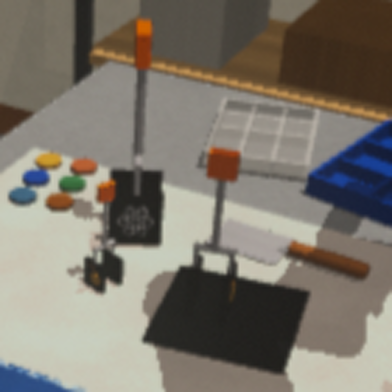

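View pics/c3.png

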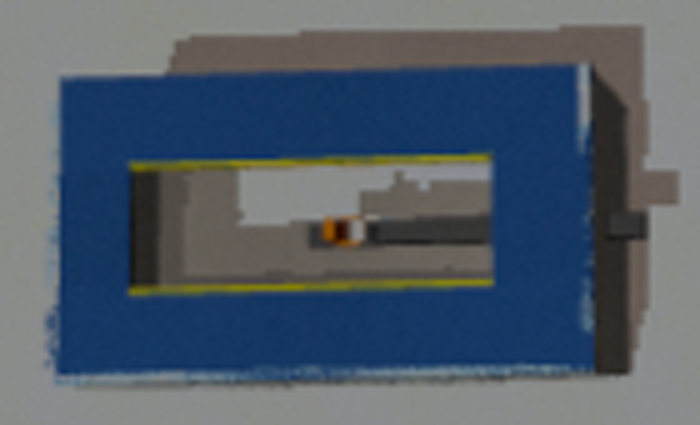

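View pics/c4.png

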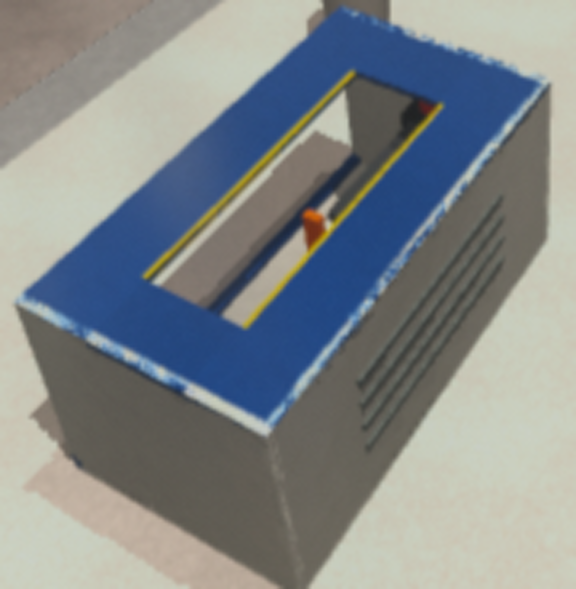

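Run:
```python
from h import *
for n in ('top','side'):
    s=dict(np.load(f'pics/{n}_last.npz')); w=pts(s); im=s['image'].astype(int); np.save(f'pics/w_{n}.npy',w)
    r,g,b=im[...,0],im[...,1],im[...,2]
    x,y,z=w[...,0],w[...,1],w[...,2]
    # roof
    m=(abs(z-155)<8)&(b>r+30)&(y>50)&(y<450)
    p=w[m]; 
    rect=cv2.minAreaRect(p[:,:2].astype(np.float32)); print(n,'roof n',m.sum(),'z',np.median(p[:,2]),rect)
    ym=(r>b+50)&(g>b+40)&(abs(z-152)<12)&(y>50)
    q=w[ym]; 
    if len(q)>10: print(' yellow',len(q),cv2.minAreaRect(q[:,:2].astype(np.float32)),np.median(q[:,2]))
    om=(r>b+40)&(r>g+35)&(z>80)&(z<230)
    nl,lab=cv2.connectedComponents(om.astype(np.uint8))
    for k in range(1,nl):
        q=w[lab==k]
        if len(q)>=4:
            vv,uu=np.where(lab==k); print(' orange',len(q),uu.mean(),vv.mean(),q.min(0).round(1),q.max(0).round(1),np.median(q,0).round(1))
```

```text
top roof n 4532 z 155.40429829598514 ((561.1177978515625, 205.22274780273438), (169.8282012939453, 299.04022216796875), 1.9424526691436768)
 yellow 158 ((630.3602905273438, 339.9023132324219), (495.4685363769531, 159.59693908691406), 61.32859420776367) 155.37878810071757
 orange 25 332.88 157.12 [ 640.1 -283.9  110.8] [ 650.2 -267.7  133.5] [ 644.7 -276.1  129.5]
 orange 15 161.66666666666666 186.26666666666668 [554.2 201.1 102. ] [564.1 211.1 129.4] [558.  207.1 124.8]
 orange 59 341.728813559322 199.98305084745763 [ 507.8 -295.2  178.9] [ 534.1 -279.6  202.6] [ 520.9 -287.2  195.8]
side roof n 7126 z 155.24469828406808 ((563.6061401367188, 208.1309051513672), (171.43861389160156, 302.227294921875), 2.009877920150757)
 yellow 282 ((564.0587768554688, 212.38705444335938), (74.43224334716797, 197.58499145507812), 2.325235366821289) 155.30337256159245
 orange 5 267.0 38.0 [ 1177.3 -1320.2   175.9] [ 1188.3 -1294.1   179.7] [ 1184.3 -1310.    177. ]
 orange 6 273.5 39.0 [ 1127.2 -1319.1   174.7] [ 1156.7 -1297.8   179.7] [ 1146.7 -1309.7   176.2]
 orange 6 281.3333333333333 40.166666666
[... 284 characters left out ...]
 [  874.7 -1294.6   178.9] [  643.5 -1312.1   176.4]
 orange 19 275.5263157894737 107.73684210526316 [ 652.6 -377.8  220.5] [ 668.4 -371.   230. ] [ 659.7 -373.7  224.3]
 orange 233 479.47210300429185 139.0214592274678 [  66.3 -719.2   89.6] [ 134.2 -663.4  154.2] [  90.7 -682.   135.3]
 orange 115 304.1391304347826 143.18260869565216 [ 508.1 -292.7  168.1] [ 536.7 -275.   197.1] [ 522.4 -280.5  184.9]
 orange 38 262.55263157894734 153.0 [ 641.7 -281.2  109.9] [ 654.7 -261.3  130.4] [ 645.9 -271.2  123.5]
 orange 5 218.2 233.4 [563.7  82.3 113.2] [566.2  86.7 117.8] [564.9  84.8 115.4]
 orange 57 182.47368421052633 270.6140350877193 [556.5 207.4 100.4] [568.8 215.6 127.5] [562.8 213.5 120. ]
```

Run:
```python
from h import *
for n in ('top','side'):
    s=dict(np.load(f'pics/{n}_last.npz')); w=pts(s); im=s['image'].astype(int)
    r,g,b=im[...,0],im[...,1],im[...,2]; x,y,z=np.moveaxis(w,-1,0)
    m=(x>490)&(x<550)&(y>-310)&(y<-260)&(z>165)&(z<203)
    q=w[m]; print(n,m.sum(),cv2.minAreaRect(q[:,:2].astype(np.float32)))
    t=m&(z>194); q=w[t]; print('  top face',t.sum(),cv2.minAreaRect(q[:,:2].astype(np.float32)),np.median(q[:,2]))
    # board
    m=(x>400)&(x<620)&(y>-400)&(y<-180)&(z>3)&(z<10)&(r<50); q=w[m]; print('  board',m.sum(),cv2.minAreaRect(q[:,:2].astype(np.float32)))
    # crossbar/ rods
    m=(x>480)&(x<560)&(y>-330)&(y<-250)&(z>40)&(z<95); q=w[m]; print('  low',m.sum(),cv2.minAreaRect(q[:,:2].astype(np.float32)), q.min(0),q.max(0))
    u,sv,vt=np.linalg.svd(q[:,:2]-q[:,:2].mean(0),full_matrices=False);print(vt,q.mean(0))
    # hook area
    for zz in (100,):
        m=(y>90)&(y<330)&(x>540)&(x<590)&(z>60)&(z<140); 
        q=w[m]; print('  hook',m.sum())
        vv,uu=np.where(m)
        o=np.argsort(q[:,1])
        for i in o[::max(1,len(o)//45)]: print('   ',uu[i],vv[i],q[i].round(1),im[vv[i],uu[i]])
```

```text
top 76 ((521.5465698242188, -288.1398010253906), (29.661725997924805, 12.858129501342773), 11.51121997833252)
  top face 49 ((521.5070190429688, -287.72613525390625), (29.508140563964844, 11.786761283874512), 12.140236854553223) 196.25573154024747
  board 1845 ((497.56634521484375, -287.3592529296875), (149.28848266601562, 148.36996459960938), 9.444637298583984)
  low 114 ((521.6396484375, -287.63623046875), (47.22737503051758, 46.362327575683594), 13.8855619430542) [ 495.10087809 -314.30848022   40.53982924] [ 546.65878354 -261.83325906   92.5940812 ]
[[-0.97887416 -0.20446366]
 [-0.20446366  0.97887416]] [ 520.83159821 -285.93491365   65.70072759]
  hook 201
    193 187 [557.9 120.2 108.1] [34 54 84]
    193 183 [569.7 121.2 104.8] [38 56 85]
    192 186 [561.  123.7 105.4] [50 54 61]
    191 187 [558.  126.3 106.7] [54 54 52]
    192 188 [556.8 127.7  85.5] [56 58 62]
    190 184 [566.7 129.6 105.4] [54 53 51]
    189 187 [557.8 131.7 108.1] [53 54 52]
    189 183 [569.7 132.9 104.3] [71 69 65]
    188 185 [563.7 135.2 106. ] [53 55 53]
    188 188 [556.1 137.8  93. ] [40 40 38]
 
[... 3869 characters left out ...]
[147 132  26]
    188 268 [568.4 190.  101.2] [90 85 75]
    188 270 [559.1 200.7 110.4] [189 180 104]
    186 269 [556.7 208.3 121.8] [164 134 107]
    182 266 [565.3 209.3 126.5] [190  97  30]
    185 268 [556.5 211.  127.2] [159  86  44]
    183 268 [561.1 211.7 125.4] [183  87  13]
    183 274 [561.9 213.2 109.1] [116  57  23]
    180 268 [567.5 213.3 123.4] [120  55  30]
    182 271 [563.1 213.5 117.4] [110  47  26]
    182 274 [563.9 213.9 108.7] [110  48  26]
    182 269 [561.7 214.1 124.4] [121  53  26]
    180 269 [566.9 214.3 121.8] [105  48  31]
    180 273 [568.3 214.5 109.7] [144 106  80]
    182 277 [564.2 214.8 100.8] [166 133  13]
    181 277 [566.1 215.6 100.4] [140  97  48]
```

Three hangers in the top view: small at (328,160), the one on the black board at (341,200), and large at (375,150). The one on the board has its grip top at z≈196 = 6+190 mm and a 30x12 mm block, so it is the middle-sized hanger; the enlarged crops confirm it. Its yaw is about 12°, and the cabinet's about 2°.

```bash
cat >> h.py <<'E'
def need(target,yaw=None):
    """tool-frame shift (cm) from measured TCP to target TCP (mm), axes after turning so that tool x has world yaw (deg); tool down"""
    s=read_state();R=np.array(s['tool_rot']);p=np.array(s['eef_pos'])
    cy=np.degrees(np.arctan2(R[1,0],R[0,0])); y=cy if yaw is None else yaw
    a=np.radians(y); Rt=np.array([[np.cos(a),np.sin(a),0],[np.sin(a),-np.cos(a),0],[0,0,-1]])
    from scipy.spatial.transform import Rotation as Q
    print('az turn',round(cy-y,2),'rotvec to ideal (tool, deg)',np.degrees(Q.from_matrix(R.T@Rt).as_rotvec()).round(2),'shift after turn cm',((Rt.T@(np.array(target)-p))/10).round(3),'at',p.round(2),'yaw',round(cy,2),'F',np.array(s['wrist_force']).round(2),'T',np.array(s['ft_torque']).round(3),'w',round(s['width'],2),'t',round(s['t'],2))
E
python3 -c "
from h import *
need([522,-286.5,403.8],-78.2)"
```

```text
az turn 10.25 rotvec to ideal (tool, deg) [-1.000e-02  1.200e-01  1.025e+01] shift after turn cm [-2.2752e+01 -3.4115e+01  4.0000e-03] at [ 234.59 -578.98  403.84] yaw -67.95 F [ 0.1  -0.17 -0.55] T [-0.038  0.003  0.073] w 86.86 t 0.1
```

```bash
python3 -m creep '[{"az":10.25,"ay":0.12,"hand":1},{"dx":-2.5,"dy":-3.8},{"dx":-2.5,"dy":-3.8},{"dx":-2.5,"dy":-3.8},{"dx":-2.5,"dy":-3.8},{"dx":-2.5,"dy":-3.8},{"dx":-2.5,"dy":-3.8},{"dx":-2.5,"dy":-3.8},{"dx":-2.5,"dy":-3.8},{"dx":-2.75,"dy":-3.7}]' 30; python3 -c "
from h import *
need([522,-286.5,345],-78.2)
for n in ('top','side'):
    s=grab(n); save(s['image'],f'pics/{n}2.png')"
```

```text
az turn 10.25 rotvec to ideal (tool, deg) [-1.000e-02  1.200e-01  1.025e+01] shift after turn cm [-22.752 -34.115   5.884] at [ 234.59 -578.98  403.84] yaw -67.95 F [ 0.1  -0.17 -0.55] T [-0.038  0.003  0.073] w 86.86 t 0.1invalid input
```

```bash
python3 -m creep '[{"dx":0,"dy":0,"dz":0,"ax":0,"ay":0.12,"az":10.25,"hand":1},{"dx":-2.5,"dy":-3.8,"dz":0,"ax":0,"ay":0,"az":0,"hand":1},{"dx":-2.5,"dy":-3.8,"dz":0,"ax":0,"ay":0,"az":0,"hand":1},{"dx":-2.5,"dy":-3.8,"dz":0,"ax":0,"ay":0,"az":0,"hand":1},{"dx":-2.5,"dy":-3.8,"dz":0,"ax":0,"ay":0,"az":0,"hand":1},{"dx":-2.5,"dy":-3.8,"dz":0,"ax":0,"ay":0,"az":0,"hand":1},{"dx":-2.5,"dy":-3.8,"dz":0,"ax":0,"ay":0,"az":0,"hand":1},{"dx":-2.5,"dy":-3.8,"dz":0,"ax":0,"ay":0,"az":0,"hand":1},{"dx":-2.5,"dy":-3.8,"dz":0,"ax":0,"ay":0,"az":0,"hand":1},{"dx":-2.75,"dy":-3.7,"dz":0,"ax":0,"ay":0,"az":0,"hand":1}]' 30; python3 -c "
from h import *
need([522,-286.5,345],-78.2)
for n in ('top','side'):
    s=grab(n); save(s['image'],f'pics/{n}2.png')"
```

```text
t: 1.45
eef_pos: [522.9, -285.8, 404.2]
tool_rot: [[0.204, -0.979, 0.001], [-0.979, -0.204, -0.002], [0.002, -0.0, -1.0]]
wrist_force: [0.1, -0.2, 0.2]
width: 86.9
az turn -0.01 rotvec to ideal (tool, deg) [-0.01 -0.12 -0.01] shift after turn cm [0.052 0.102 5.919] at [ 522.89 -285.78  404.19] yaw -78.21 F [ 0.07 -0.24  0.24] T [-0.018 -0.034 -0.071] w 86.94 t 1.45
```

```bash
python3 -c "
from h import *
s=dict(np.load('pics/side_last.npz'));a=s['image'][20:220,200:420]
save(cv2.resize(a,None,fx=2.7,fy=2.7,interpolation=cv2.INTER_CUBIC),'pics/side2c.png')"
```

```text
(no output)
```

View pics/side2c.png

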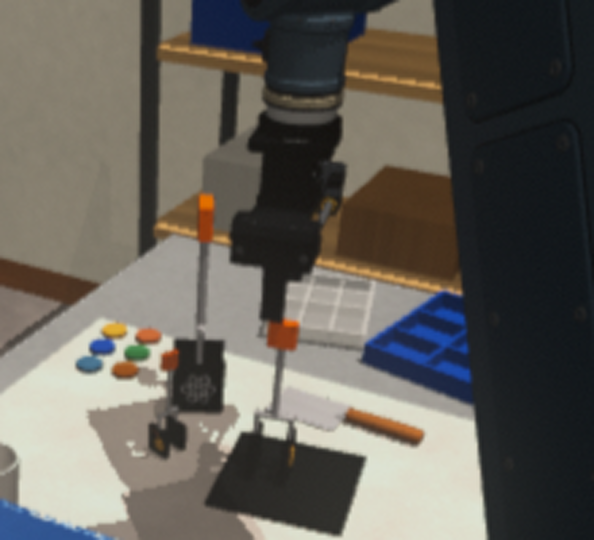

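```bash
python3 -m creep '[{"dx":0.05,"dy":0.1,"dz":1,"ax":0,"ay":0,"az":0,"hand":1},{"dx":0,"dy":0,"dz":1.6,"ax":0,"ay":0,"az":0,"hand":1},{"dx":0,"dy":0,"dz":1.6,"ax":0,"ay":0,"az":0,"hand":1},{"dx":0,"dy":0,"dz":1.2,"ax":0,"ay":0,"az":0,"hand":1},{"dx":0,"dy":0,"dz":0.5,"ax":0,"ay":0,"az":0,"hand":0.5},{"dx":0,"dy":0,"dz":0,"ax":0,"ay":0,"az":0,"hand":0},{"dx":0,"dy":0,"dz":0,"ax":0,"ay":0,"az":0,"hand":-0.3},{"dx":0,"dy":0,"dz":0,"ax":0,"ay":0,"az":0,"hand":-0.6},{"dx":0,"dy":0,"dz":0,"ax":0,"ay":0,"az":0,"hand":-1},{"dx":0,"dy":0,"dz":0,"ax":0,"ay":0,"az":0,"hand":-1}]' 35; python3 -c "
from h import *
need([522,-286.5,345],-78.2)"
```

```text
t: 2.8
eef_pos: [521.1, -287.6, 345.6]
tool_rot: [[0.205, -0.979, 0.001], [-0.979, -0.205, -0.002], [0.002, -0.0, -1.0]]
wrist_force: [-0.3, 0.3, 0.9]
width: 34.8
az turn 0.01 rotvec to ideal (tool, deg) [-0.02 -0.14  0.01] shift after turn cm [-0.09  -0.109  0.057] at [ 521.12 -287.61  345.57] yaw -78.19 F [-0.27  0.29  0.9 ] T [ 0.058 -0.024 -0.038] w 34.75 t 2.8
```

```bash
python3 -m creep '[{"dx":0,"dy":0,"dz":0,"ax":0,"ay":0,"az":0,"hand":-1},{"dx":0,"dy":0,"dz":0,"ax":0,"ay":0,"az":0,"hand":-1},{"dx":0,"dy":0,"dz":0,"ax":0,"ay":0,"az":0,"hand":-1},{"dx":0,"dy":0,"dz":0,"ax":0,"ay":0,"az":0,"hand":-1},{"dx":0,"dy":0,"dz":0,"ax":0,"ay":0,"az":0,"hand":-1},{"dx":0,"dy":0,"dz":0,"ax":0,"ay":0,"az":0,"hand":-1},{"dx":0,"dy":0,"dz":0,"ax":0,"ay":0,"az":0,"hand":-1},{"dx":0,"dy":0,"dz":0,"ax":0,"ay":0,"az":0,"hand":-1},{"dx":0,"dy":0,"dz":0,"ax":0,"ay":0,"az":0,"hand":-1},{"dx":0,"dy":0,"dz":0,"ax":0,"ay":0,"az":0,"hand":-1}]' 35; python3 -c "
from h import *
for i in range(4):
  need([522,-286.5,345],-78.2)
  s=grab('side')
s=grab('top');save(s['image'],'pics/top3.png')
s=grab('side');a=s['image'][20:220,200:420]
save(cv2.resize(a,None,fx=2.7,fy=2.7,interpolation=cv2.INTER_CUBIC),'pics/side3c.png')"
```

```text
t: 4.05
eef_pos: [521.1, -287.7, 345.3]
tool_rot: [[0.205, -0.979, 0.001], [-0.979, -0.205, -0.002], [0.002, -0.0, -1.0]]
wrist_force: [-0.3, -0.3, -1.0]
width: 11.9
az turn 0.0 rotvec to ideal (tool, deg) [-0.01 -0.13  0.  ] shift after turn cm [-0.097 -0.115  0.027] at [ 521.07 -287.69  345.27] yaw -78.2 F [-0.33 -0.33 -0.97] T [0.041 0.059 0.001] w 11.86 t 4.05
az turn -0.0 rotvec to ideal (tool, deg) [-0.01 -0.12 -0.  ] shift after turn cm [-0.1   -0.117  0.024] at [ 521.06 -287.72  345.24] yaw -78.2 F [ 0.55 -0.29 -0.71] T [ 0.015 -0.012 -0.068] w 11.63 t 4.1
az turn -0.0 rotvec to ideal (tool, deg) [-0.01 -0.12 -0.  ] shift after turn cm [-0.099 -0.117  0.027] at [ 521.06 -287.7   345.27] yaw -78.2 F [-0.68  0.73 -0.99] T [ 0.052  0.022 -0.026] w 11.66 t 4.15
az turn -0.0 rotvec to ideal (tool, deg) [-0.01 -0.12 -0.  ] shift after turn cm [-0.098 -0.114  0.03 ] at [ 521.09 -287.69  345.3 ] yaw -78.2 F [-0.33 -0.25 -1.07] T [ 0.027  0.026 -0.024] w 11.61 t 4.2
```

View pics/side3c.png

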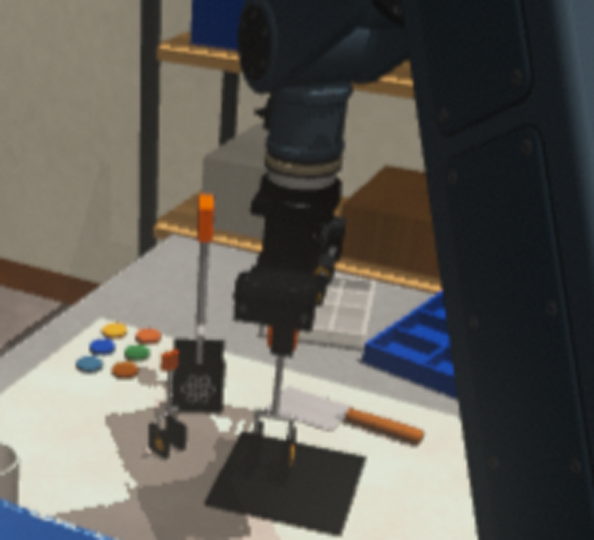

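```bash
python3 -m creep '[{"dx":0,"dy":0,"dz":-0.5,"ax":0,"ay":0,"az":0,"hand":-1},{"dx":0,"dy":0,"dz":-1,"ax":0,"ay":0,"az":0,"hand":-1},{"dx":0,"dy":0,"dz":-2,"ax":0,"ay":0,"az":0,"hand":-1},{"dx":0,"dy":0,"dz":-3,"ax":0,"ay":0,"az":0,"hand":-1},{"dx":0,"dy":0,"dz":-3,"ax":0,"ay":0,"az":0,"hand":-1},{"dx":0,"dy":0,"dz":-3,"ax":0,"ay":0,"az":0,"hand":-1},{"dx":0,"dy":0,"dz":-3,"ax":0,"ay":0,"az":0,"hand":-1},{"dx":0,"dy":0,"dz":-2,"ax":0,"ay":0,"az":0,"hand":-1},{"dx":0,"dy":0,"dz":-1,"ax":0,"ay":0,"az":0,"hand":-1},{"dx":0,"dy":0,"dz":0,"ax":0,"ay":0,"az":0,"hand":-1}]'; python3 -c "
from h import *
need([561,160,530],-88)
s=grab('side');save(s['image'],'pics/side4.png')"
```

```text
t: 5.6
eef_pos: [520.9, -287.2, 531.1]
tool_rot: [[0.204, -0.979, 0.002], [-0.979, -0.204, -0.003], [0.003, -0.001, -1.0]]
wrist_force: [0.3, -1.0, -1.5]
width: 11.9
az turn 9.8 rotvec to ideal (tool, deg) [-0.09 -0.18  9.8 ] shift after turn cm [-44.552  -5.571   0.115] at [ 520.87 -287.19  531.15] yaw -78.2 F [ 0.35 -0.97 -1.54] T [-0.01  -0.024  0.027] w 11.89 t 5.6
```

View pics/side4.png

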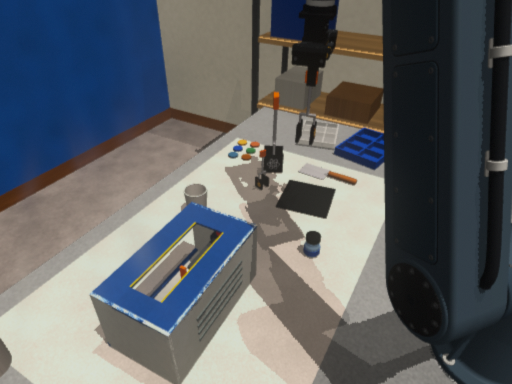

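```bash
python3 -m creep '[{"dx":0,"dy":0,"dz":0,"ax":0,"ay":0,"az":9.8,"hand":-1},{"dx":-2.5,"dy":-0.62,"dz":0,"ax":0,"ay":0,"az":0,"hand":-1},{"dx":-4.5,"dy":-0.62,"dz":0,"ax":0,"ay":0,"az":0,"hand":-1},{"dx":-6,"dy":-0.62,"dz":0,"ax":0,"ay":0,"az":0,"hand":-1},{"dx":-6,"dy":-0.62,"dz":0,"ax":0,"ay":0,"az":0,"hand":-1},{"dx":-6,"dy":-0.62,"dz":0,"ax":0,"ay":0,"az":0,"hand":-1},{"dx":-6,"dy":-0.62,"dz":0,"ax":0,"ay":0,"az":0,"hand":-1},{"dx":-6,"dy":-0.62,"dz":0,"ax":0,"ay":0,"az":0,"hand":-1},{"dx":-4.5,"dy":-0.62,"dz":0,"ax":0,"ay":0,"az":0,"hand":-1},{"dx":-3.05,"dy":-0.62,"dz":0,"ax":0,"ay":0,"az":0,"hand":-1}]'; python3 -c "
from h import *
need([562.9,160.3,530],-88)
for i in range(4): grab('top')
need([562.9,160.3,530],-88)
for n in ('side','top'):
  s=grab(n);save(s['image'],f'pics/{n}5.png')"
```

```text
t: 6.9
eef_pos: [560.7, 162.2, 528.0]
tool_rot: [[0.037, -0.999, -0.002], [-0.999, -0.037, -0.002], [0.002, 0.002, -1.0]]
wrist_force: [-0.5, 0.5, -1.4]
width: 11.9
az turn 0.12 rotvec to ideal (tool, deg) [ 0.14 -0.11  0.12] shift after turn cm [ 0.198 -0.21  -0.201] at [560.73 162.21 527.99] yaw -87.88 F [-0.49  0.52 -1.4 ] T [-0.041 -0.056 -0.003] w 11.89 t 6.9
az turn 0.07 rotvec to ideal (tool, deg) [ 0.13 -0.17  0.07] shift after turn cm [-0.006 -0.188 -0.187] at [561.02 160.17 528.13] yaw -87.93 F [ 0.36  0.24 -1.11] T [-0.01   0.021 -0.004] w 11.74 t 7.1
```

View pics/side5.png

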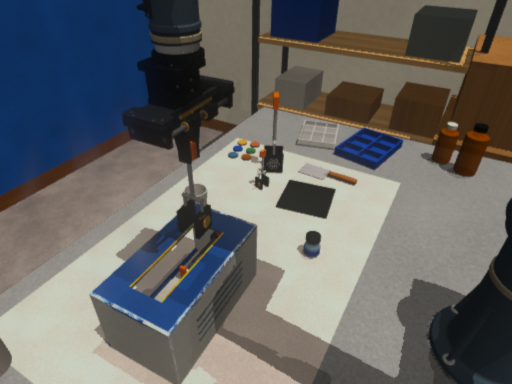

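View pics/top5.png

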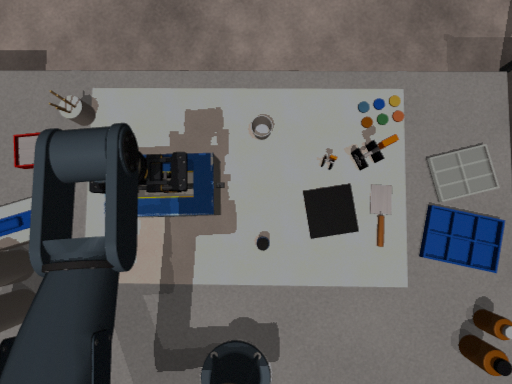

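Run:
```python
from h import *
s=dict(np.load('pics/side_last.npz'));w=pts(s);im=s['image'].astype(int)
x,y,z=np.moveaxis(w,-1,0)
m0=(x>510)&(x<620)&(y>110)&(y<215)
for lo,hi,n in ((187,243,'plaques'),(246,262,'rods'),(262,270,'bar'),(272,345,'stem'),(345,385,'grip')):
    m=m0&(z>lo)&(z<hi); q=w[m]
    if len(q)>3: print(n,len(q),cv2.minAreaRect(q[:,:2].astype(np.float32)),'mean',q.mean(0).round(1),q.min(0).round(1),q.max(0).round(1))
# stem line
m=m0&(z>275)&(z<335); q=w[m]
for zz in range(275,335,10):
    k=q[(q[:,2]>=zz)&(q[:,2]<zz+10)]
    if len(k): print(zz,len(k),k.mean(0).round(1))
a=s['image'][60:320,80:280]
save(cv2.resize(a,None,fx=2.3,fy=2.3,interpolation=cv2.INTER_CUBIC),'pics/side5c.png')
R=np.array(read_state()['tool_rot']);p=read_state()['eef_pos'];print('grasp pt',p+R[:,2]*164,'bar pt',p+R[:,2]*264)
```

```text
plaques 853 ((561.7342529296875, 161.0840606689453), (48.18363571166992, 47.92991638183594), 1.8458154201507568) mean [559.6 165.  218.2] [537.5 136.4 188.4] [586.3 185.6 242.5]
rods 41 ((561.8358154296875, 161.87095642089844), (43.710514068603516, 5.035951137542725), 2.0759904384613037) mean [559.  162.3 253.5] [540.  158.6 246.6] [583.7 165.1 261.9]
bar 92 ((562.2933959960938, 161.66307067871094), (44.650638580322266, 7.716165065765381), 3.757401704788208) mean [561.1 162.7 266.2] [540.2 157.5 262.1] [584.6 166.5 269.7]
stem 141 ((561.1312866210938, 163.0994110107422), (7.983457565307617, 6.428755760192871), 33.535736083984375) mean [560.9 162.9 306.1] [557.7 158.3 272. ] [566.2 166.1 338.6]
grip 434 ((558.4432373046875, 162.12615966796875), (37.25614929199219, 24.37495994567871), 85.22537994384766) mean [554.5 167.1 366.7] [546.4 144.1 346.1] [571.7 180.5 384.9]
275 18 [560.9 163.1 280.2]
285 21 [560.8 162.7 290.2]
295 21 [561.  162.7 299.5]
305 23 [560.8 163.  310.5]
315 20 [561.  163.  319.9]
325 24 [560.8 162.8 330.1]
grasp pt [560.91038922 158.62396395 364.68759561] bar pt [560.78735243 158.34878199 264.68804992]
```

View pics/side5c.png

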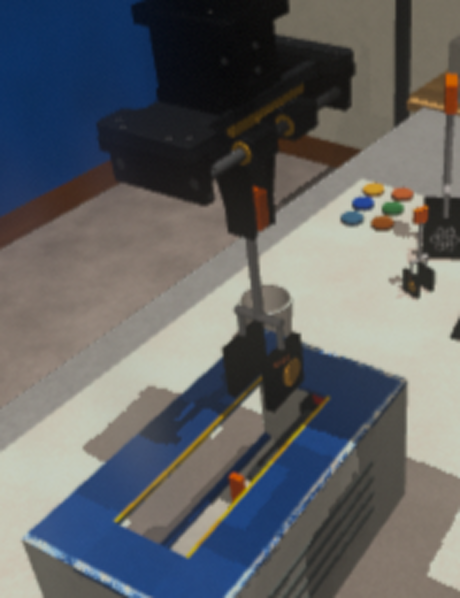

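```bash
python3 -m creep '[{"dx":0,"dy":-0.29,"dz":0,"ax":0,"ay":0,"az":0,"hand":-1},{"dx":0,"dy":0,"dz":1,"ax":0,"ay":0,"az":0,"hand":-1},{"dx":0,"dy":0,"dz":1,"ax":0,"ay":0,"az":0,"hand":-1},{"dx":0,"dy":0,"dz":0.5,"ax":0,"ay":0,"az":0,"hand":-1},{"dx":0,"dy":0,"dz":0,"ax":0,"ay":0,"az":0,"hand":-1},{"dx":0,"dy":0,"dz":0,"ax":0,"ay":0,"az":0,"hand":-1},{"dx":0,"dy":0,"dz":0,"ax":0,"ay":0,"az":0,"hand":-1},{"dx":0,"dy":0,"dz":0,"ax":0,"ay":0,"az":0,"hand":-1},{"dx":0,"dy":0,"dz":0,"ax":0,"ay":0,"az":0,"hand":-1},{"dx":0,"dy":0,"dz":0,"ax":0,"ay":0,"az":0,"hand":-1}]'
cat > m.py <<'E'
from h import *
import sys
s=grab('side');w=pts(s)
st=read_state();R=np.array(st['tool_rot']);p=np.array(st['eef_pos']);bar=p+R[:,2]*264
print('bar by robot',bar.round(2),'F',np.array(st['wrist_force']).round(2),'T',np.array(st['ft_torque']).round(3),'yaw',np.degrees(np.arctan2(R[1,0],R[0,0])).round(2),'t',st['t'],'w',round(st['width'],2))
x,y,z=np.moveaxis(w,-1,0); b=bar+[1.2,3,0]
m0=(abs(x-b[0])<40)&(abs(y-b[1])<45)
for lo,hi,n in ((-74,-24,'plaques'),(-3,5,'bar'),(10,70,'stem')):
    m=m0&(z>b[2]+lo)&(z<b[2]+hi)&(z>162); q=w[m]
    if len(q)>3: print(n,len(q),cv2.minAreaRect(q[:,:2].astype(np.float32)),'mean',q.mean(0).round(1))
m=(abs(z-155)<6)&(y>50)&(y<450)&(s['image'][...,2].astype(int)>s['image'][...,0].astype(int)+30)
print('roof',cv2.minAreaRect(w[m][:,:2].astype(np.float32)))
a=s['image'][100:340,80:280]
save(cv2.resize(a,None,fx=2.5,fy=2.5,interpolation=cv2.INTER_CUBIC),f'pics/{sys.argv[1]}.png')
E
python3 m.py s6
```

```text
t: 8.45
eef_pos: [564.1, 160.0, 504.5]
tool_rot: [[0.035, -0.999, 0.001], [-0.999, -0.035, -0.002], [0.002, -0.001, -1.0]]
wrist_force: [1.1, 0.4, -1.2]
width: 11.6
bar by robot [564.28 159.42 240.5 ] F [-0.37 -0.06 -0.78] T [ 0.013 -0.01  -0.009] yaw -88.0 t 8.5 w 11.97
plaques 773 ((565.3607788085938, 160.73568725585938), (48.4915771484375, 48.588409423828125), 1.842657446861267) mean [563.  165.1 194.8]
bar 87 ((566.1826171875, 162.14453125), (44.51995086669922, 7.71470308303833), 2.7259750366210938) mean [564.2 162.8 242.4]
stem 117 ((564.6398315429688, 162.60267639160156), (7.888312816619873, 5.978194236755371), 44.47966003417969) mean [564.6 162.8 280.8]
roof ((563.3369750976562, 208.50296020507812), (171.9951934814453, 301.53314208984375), 1.5943474769592285)
```

View pics/s6.png

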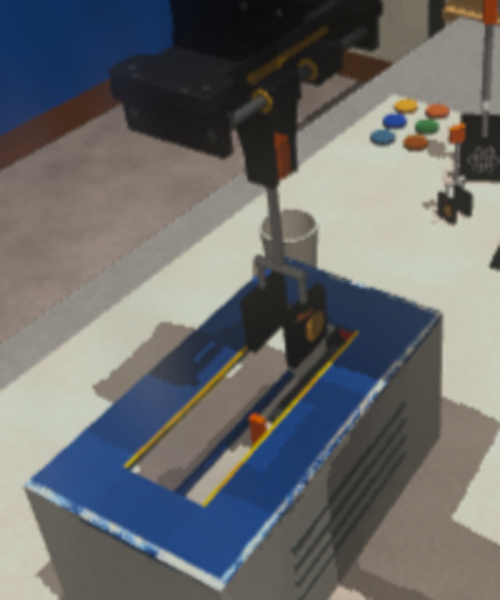

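```bash
python3 -m creep '[{"dx":0,"dy":0,"dz":0.8,"ax":0,"ay":0,"az":0,"hand":-1},{"dx":0,"dy":0,"dz":1.5,"ax":0,"ay":0,"az":0,"hand":-1},{"dx":0,"dy":0,"dz":1.5,"ax":0,"ay":0,"az":0,"hand":-1},{"dx":0,"dy":0,"dz":1.5,"ax":0,"ay":0,"az":0,"hand":-1},{"dx":0,"dy":0,"dz":1.5,"ax":0,"ay":0,"az":0,"hand":-1},{"dx":0,"dy":0,"dz":1.5,"ax":0,"ay":0,"az":0,"hand":-1},{"dx":0,"dy":0,"dz":1.5,"ax":0,"ay":0,"az":0,"hand":-1},{"dx":0,"dy":0,"dz":0.8,"ax":0,"ay":0,"az":0,"hand":-1},{"dx":0,"dy":0,"dz":0,"ax":0,"ay":0,"az":0,"hand":-1},{"dx":0,"dy":0,"dz":0,"ax":0,"ay":0,"az":0,"hand":-1}]'; python3 m.py s7
```

```text
t: 9.75
eef_pos: [564.5, 159.7, 399.0]
tool_rot: [[0.035, -0.999, 0.002], [-0.999, -0.035, -0.002], [0.002, -0.002, -1.0]]
wrist_force: [-0.2, -0.4, -1.0]
width: 11.6
bar by robot [565.03 159.27 135.19] F [-0.09  0.1  -1.53] T [ 0.081 -0.003  0.019] yaw -88.0 t 9.8 w 11.38
stem 69 ((565.0032958984375, 163.22174072265625), (8.02199935913086, 6.829982280731201), 36.8344841003418) mean [565.2 162.8 183.4]
roof ((562.6536865234375, 208.25946044921875), (171.3007354736328, 300.6444091796875), 1.5855237245559692)
```

View pics/s7.png

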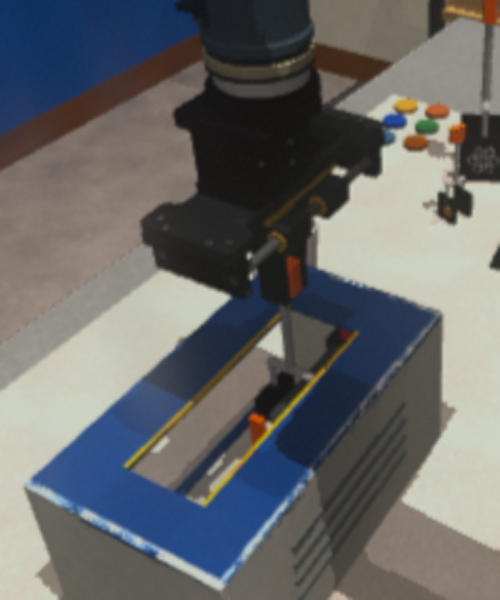

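```bash
python3 -m creep '[{"dx":0,"dy":0,"dz":0.5,"ax":0,"ay":0,"az":0,"hand":-1},{"dx":0,"dy":0,"dz":0.5,"ax":0,"ay":0,"az":0,"hand":-1},{"dx":0,"dy":0,"dz":0.5,"ax":0,"ay":0,"az":0,"hand":-1},{"dx":0,"dy":0,"dz":0.4,"ax":0,"ay":0,"az":0,"hand":-1},{"dx":0,"dy":0,"dz":0.2,"ax":0,"ay":0,"az":0,"hand":-1},{"dx":0,"dy":0,"dz":0,"ax":0,"ay":0,"az":0,"hand":-1},{"dx":0,"dy":0,"dz":0,"ax":0,"ay":0,"az":0,"hand":-1},{"dx":0,"dy":0,"dz":0,"ax":0,"ay":0,"az":0,"hand":-1},{"dx":0,"dy":0,"dz":0,"ax":0,"ay":0,"az":0,"hand":-1},{"dx":0,"dy":0,"dz":0,"ax":0,"ay":0,"az":0,"hand":-1}]'; python3 m.py s8
```

```text
t: 11.05
eef_pos: [564.2, 159.7, 377.5]
tool_rot: [[0.035, -0.999, 0.001], [-0.999, -0.035, -0.002], [0.002, -0.001, -1.0]]
wrist_force: [-0.1, 0.6, -0.8]
width: 11.6
bar by robot [564.39 159.14 113.52] F [ 0.53  1.14 -2.29] T [0.006 0.005 0.017] yaw -88.0 t 11.1 w 11.54
stem 31 ((564.5529174804688, 162.8994140625), (7.625457763671875, 4.151923179626465), 36.46566390991211) mean [564.7 163.  172.5]
roof ((563.6295166015625, 209.21923828125), (171.798095703125, 299.1580505371094), 2.0784013271331787)
```

View pics/s8.png

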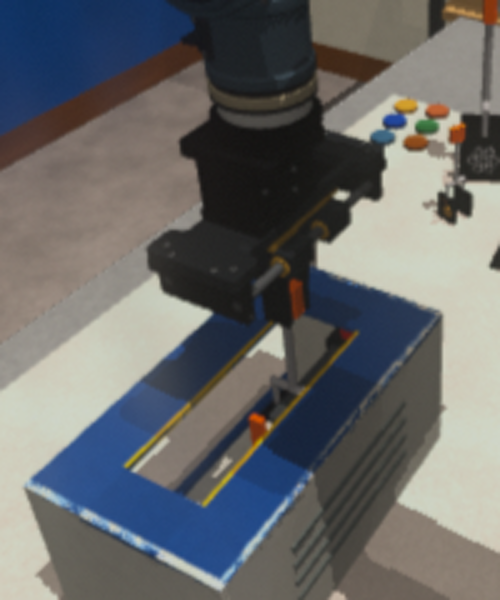

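```bash
python3 -m creep '[{"dx":0,"dy":0,"dz":0.1,"ax":0,"ay":0,"az":0,"hand":-1},{"dx":0,"dy":0,"dz":0.1,"ax":0,"ay":0,"az":0,"hand":-1},{"dx":-0.3,"dy":0,"dz":0,"ax":0,"ay":0,"az":0,"hand":-1},{"dx":-0.4,"dy":0,"dz":0,"ax":0,"ay":0,"az":0,"hand":-1},{"dx":-0.4,"dy":0,"dz":0,"ax":0,"ay":0,"az":0,"hand":-1},{"dx":-0.4,"dy":0,"dz":0,"ax":0,"ay":0,"az":0,"hand":-1},{"dx":-0.3,"dy":0,"dz":0,"ax":0,"ay":0,"az":0,"hand":-1},{"dx":-0.2,"dy":0,"dz":0,"ax":0,"ay":0,"az":0,"hand":-1},{"dx":0,"dy":0,"dz":0,"ax":0,"ay":0,"az":0,"hand":-1},{"dx":0,"dy":0,"dz":0,"ax":0,"ay":0,"az":0,"hand":-1}]'; python3 m.py s9
```

```text
t: 12.35
eef_pos: [563.5, 179.6, 375.4]
tool_rot: [[0.035, -0.999, 0.001], [-0.999, -0.035, -0.002], [0.002, -0.001, -1.0]]
wrist_force: [0.2, 0.1, -1.6]
width: 11.8
bar by robot [563.66 179.   111.44] F [ 0.02 -0.63 -1.65] T [-0.008  0.037 -0.03 ] yaw -88.01 t 12.4 w 11.55
stem 31 ((564.3190307617188, 182.26097106933594), (7.912942886352539, 3.593181610107422), 36.1032829284668) mean [563.8 182.6 170.8]
roof ((562.957275390625, 208.3220672607422), (171.7523956298828, 300.463623046875), 1.758196234703064)
```

View pics/s9.png

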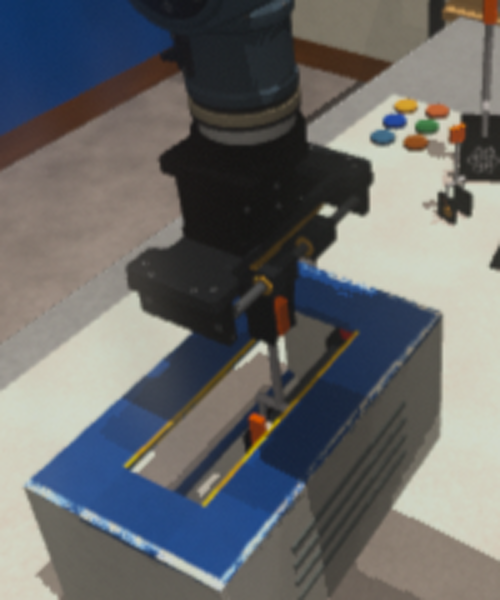

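```bash
python3 -m creep '[{"dx":-0.2,"dy":0,"dz":0,"ax":0,"ay":0,"az":0,"hand":-1},{"dx":-0.2,"dy":0,"dz":0,"ax":0,"ay":0,"az":0,"hand":-1},{"dx":-0.2,"dy":0,"dz":0,"ax":0,"ay":0,"az":0,"hand":-1},{"dx":-0.1,"dy":0,"dz":0,"ax":0,"ay":0,"az":0,"hand":-1},{"dx":-0.1,"dy":0,"dz":0,"ax":0,"ay":0,"az":0,"hand":-1},{"dx":0,"dy":0,"dz":0,"ax":0,"ay":0,"az":0,"hand":-1},{"dx":0,"dy":0,"dz":0,"ax":0,"ay":0,"az":0,"hand":-1},{"dx":0,"dy":0,"dz":0,"ax":0,"ay":0,"az":0,"hand":-1},{"dx":0,"dy":0,"dz":0,"ax":0,"ay":0,"az":0,"hand":-1},{"dx":0,"dy":0,"dz":0,"ax":0,"ay":0,"az":0,"hand":-1}]'; python3 m.py s10
```

```text
t: 13.65
eef_pos: [563.2, 187.6, 375.4]
tool_rot: [[0.035, -0.999, 0.001], [-0.999, -0.035, -0.002], [0.002, -0.001, -1.0]]
wrist_force: [0.7, -0.1, -1.1]
width: 11.7
bar by robot [563.37 187.11 111.43] F [ 0.46 -0.   -1.05] T [ 0.009  0.039 -0.012] yaw -88.0 t 13.7 w 11.26
stem 27 ((563.4412841796875, 190.88389587402344), (7.219084739685059, 4.534292221069336), 36.320838928222656) mean [563.5 190.6 171.6]
roof ((562.5592651367188, 208.1756134033203), (172.16482543945312, 301.1228332519531), 1.3773622512817383)
```

```bash
python3 -m creep '[{"dx":-0.1,"dy":0,"dz":0,"ax":0,"ay":0,"az":0,"hand":-1},{"dx":-0.1,"dy":0,"dz":0,"ax":0,"ay":0,"az":0,"hand":-1},{"dx":-0.1,"dy":0,"dz":0,"ax":0,"ay":0,"az":0,"hand":-1},{"dx":0,"dy":0,"dz":0,"ax":0,"ay":0,"az":0,"hand":-1},{"dx":0,"dy":0,"dz":0,"ax":0,"ay":0,"az":0,"hand":-1},{"dx":0,"dy":0,"dz":0,"ax":0,"ay":0,"az":0,"hand":-1},{"dx":0,"dy":0,"dz":0,"ax":0,"ay":0,"az":0,"hand":-1},{"dx":0,"dy":0,"dz":0,"ax":0,"ay":0,"az":0,"hand":-1},{"dx":0,"dy":0,"dz":0,"ax":0,"ay":0,"az":0,"hand":-1},{"dx":0,"dy":0,"dz":0,"ax":0,"ay":0,"az":0,"hand":-1}]'; python3 m.py s11
```

```text
t: 14.95
eef_pos: [563.1, 190.6, 375.4]
tool_rot: [[0.035, -0.999, 0.001], [-0.999, -0.035, -0.002], [0.002, -0.001, -1.0]]
wrist_force: [0.7, 0.9, -1.0]
width: 11.8
bar by robot [563.26 190.13 111.41] F [-1.09 -0.07 -1.05] T [ 0.024 -0.039  0.018] yaw -88.0 t 15.0 w 11.89
stem 29 ((564.0074462890625, 193.44198608398438), (8.077646255493164, 4.810862064361572), 33.41542434692383) mean [563.6 193.3 171.7]
roof ((563.80126953125, 208.79405212402344), (170.794921875, 301.0232849121094), 2.362124443054199)
```

```bash
python3 -m creep '[{"dx":-0.1,"dy":0,"dz":0,"ax":0,"ay":0,"az":0,"hand":-1},{"dx":-0.1,"dy":0,"dz":0,"ax":0,"ay":0,"az":0,"hand":-1},{"dx":-0.05,"dy":0,"dz":0,"ax":0,"ay":0,"az":0,"hand":-1},{"dx":0,"dy":0,"dz":0,"ax":0,"ay":0,"az":0,"hand":-1},{"dx":0,"dy":0,"dz":0,"ax":0,"ay":0,"az":0,"hand":-1},{"dx":0,"dy":0,"dz":0,"ax":0,"ay":0,"az":0,"hand":-1},{"dx":0,"dy":0,"dz":0,"ax":0,"ay":0,"az":0,"hand":-1},{"dx":0,"dy":0,"dz":0,"ax":0,"ay":0,"az":0,"hand":-1},{"dx":0,"dy":0,"dz":0,"ax":0,"ay":0,"az":0,"hand":-1},{"dx":0,"dy":0,"dz":0,"ax":0,"ay":0,"az":0,"hand":-1}]'; python3 m.py s12
```

```text
t: 16.25
eef_pos: [563.0, 193.1, 375.4]
tool_rot: [[0.035, -0.999, 0.001], [-0.999, -0.035, -0.002], [0.002, -0.001, -1.0]]
wrist_force: [0.5, -0.5, -0.9]
width: 11.6
bar by robot [563.19 192.63 111.41] F [ 0.41 -0.74 -0.56] T [ 0.031  0.03  -0.079] yaw -88.0 t 16.3 w 11.55
stem 30 ((563.7014770507812, 195.64804077148438), (7.776654243469238, 4.1978983879089355), 40.38865661621094) mean [563.2 196.  171. ]
roof ((563.9569091796875, 208.68167114257812), (171.5968017578125, 300.5299377441406), 2.4398910999298096)
```

View pics/s12.png

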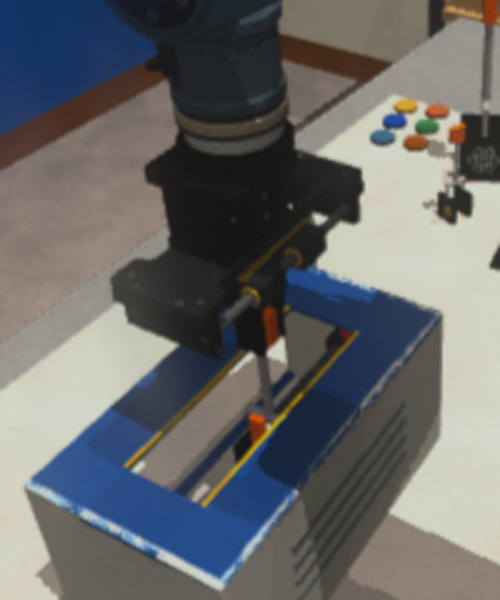

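```bash
python3 -m creep '[{"dx":-0.1,"dy":0,"dz":0,"ax":0,"ay":0,"az":0,"hand":-1},{"dx":-0.1,"dy":0,"dz":0,"ax":0,"ay":0,"az":0,"hand":-1},{"dx":0,"dy":0,"dz":0,"ax":0,"ay":0,"az":0,"hand":-1},{"dx":0,"dy":0,"dz":0,"ax":0,"ay":0,"az":0,"hand":-1},{"dx":0,"dy":0,"dz":0,"ax":0,"ay":0,"az":0,"hand":-1},{"dx":0,"dy":0,"dz":0,"ax":0,"ay":0,"az":0,"hand":-1},{"dx":0,"dy":0,"dz":0,"ax":0,"ay":0,"az":0,"hand":-1},{"dx":0,"dy":0,"dz":0,"ax":0,"ay":0,"az":0,"hand":-1},{"dx":0,"dy":0,"dz":0,"ax":0,"ay":0,"az":0,"hand":-1},{"dx":0,"dy":0,"dz":0,"ax":0,"ay":0,"az":0,"hand":-1}]'; python3 m.py s13; python3 -c "
from h import *
for i in range(4):
  need([0,0,0]); grab('side')" | grep -o "F.*"
```

```text
t: 17.55
eef_pos: [563.0, 195.1, 375.6]
tool_rot: [[0.035, -0.999, 0.001], [-0.999, -0.035, -0.002], [0.002, -0.001, -1.0]]
wrist_force: [-1.0, -1.8, 2.6]
width: 11.7
bar by robot [563.27 194.56 111.54] F [-0.55 -1.88  2.37] T [-0.547  0.072 -0.012] yaw -88.0 t 17.6 w 11.44
stem 31 ((564.05029296875, 197.80184936523438), (7.876644134521484, 4.541683673858643), 31.641639709472656) mean [563.4 197.9 171.2]
roof ((563.53369140625, 207.94049072265625), (171.9667510986328, 301.01220703125), 1.9480198621749878)
F [-0.55 -1.88  2.37] T [-0.547  0.072 -0.012] w 11.44 t 17.6
F [-0.83 -2.06  2.38] T [-0.564  0.078  0.005] w 11.5 t 17.65
F [ 0.03 -1.47  2.58] T [-0.515  0.195 -0.002] w 11.64 t 17.7
F [-1.28 -2.61  2.29] T [-0.555  0.132 -0.021] w 11.9 t 17.75
```

```bash
python3 -m creep '[{"dx":0,"dy":0,"dz":0.1,"ax":0,"ay":0,"az":0,"hand":-1},{"dx":0,"dy":0,"dz":0.1,"ax":0,"ay":0,"az":0,"hand":-1},{"dx":0,"dy":0,"dz":0.1,"ax":0,"ay":0,"az":0,"hand":-1},{"dx":0,"dy":0,"dz":0.1,"ax":0,"ay":0,"az":0,"hand":-1},{"dx":0,"dy":0,"dz":0,"ax":0,"ay":0,"az":0,"hand":-1},{"dx":0,"dy":0,"dz":0,"ax":0,"ay":0,"az":0,"hand":-1},{"dx":0,"dy":0,"dz":0,"ax":0,"ay":0,"az":0,"hand":-1},{"dx":0,"dy":0,"dz":0,"ax":0,"ay":0,"az":0,"hand":-1},{"dx":0,"dy":0,"dz":0,"ax":0,"ay":0,"az":0,"hand":-1},{"dx":0,"dy":0,"dz":0,"ax":0,"ay":0,"az":0,"hand":-1}]'; python3 m.py s14
```

```text
t: 19.05
eef_pos: [562.9, 195.2, 371.4]
tool_rot: [[0.035, -0.999, 0.001], [-0.999, -0.035, -0.002], [0.002, -0.0, -1.0]]
wrist_force: [0.8, -3.7, -0.2]
width: 11.9
bar by robot [563.08 194.63 107.42] F [ 1.23 -3.65 -0.4 ] T [-0.955 -0.062  0.04 ] yaw -88.0 t 19.1 w 12.1
stem 24 ((562.7780151367188, 196.90853881835938), (7.703618049621582, 4.417041301727295), 60.529380798339844) mean [562.8 197.7 169.5]
roof ((562.8836059570312, 208.65914916992188), (171.71946716308594, 300.55181884765625), 1.6651244163513184)
```

View pics/s14.png

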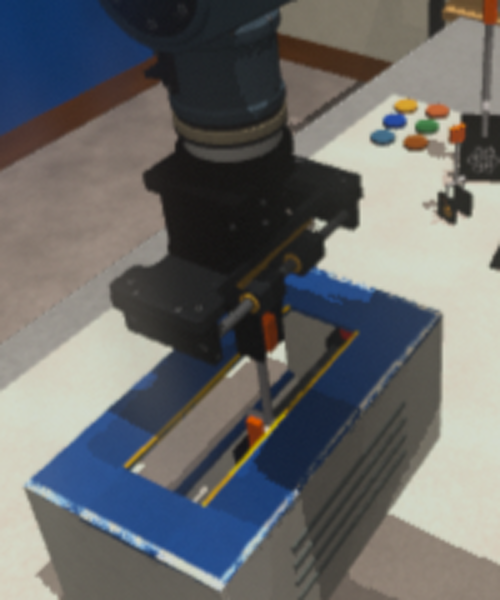

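```bash
python3 -m creep '[{"dx":0,"dy":0,"dz":0.1,"ax":0,"ay":0,"az":0,"hand":-1},{"dx":0,"dy":0,"dz":0.1,"ax":0,"ay":0,"az":0,"hand":-1},{"dx":0,"dy":0,"dz":0.1,"ax":0,"ay":0,"az":0,"hand":-1},{"dx":0,"dy":0,"dz":0.1,"ax":0,"ay":0,"az":0,"hand":-1},{"dx":0,"dy":0,"dz":0.1,"ax":0,"ay":0,"az":0,"hand":-1},{"dx":0,"dy":0,"dz":0,"ax":0,"ay":0,"az":0,"hand":-1},{"dx":0,"dy":0,"dz":0,"ax":0,"ay":0,"az":0,"hand":-1},{"dx":0,"dy":0,"dz":0,"ax":0,"ay":0,"az":0,"hand":-1},{"dx":0,"dy":0,"dz":0,"ax":0,"ay":0,"az":0,"hand":-1},{"dx":0,"dy":0,"dz":0,"ax":0,"ay":0,"az":0,"hand":-1}]'; python3 m.py s15
```

```text
t: 20.35
eef_pos: [562.9, 195.1, 366.4]
tool_rot: [[0.035, -0.999, 0.0], [-0.999, -0.035, -0.002], [0.002, -0.0, -1.0]]
wrist_force: [0.3, -4.4, -1.9]
width: 11.9
bar by robot [563.04 194.59 102.37] F [ 0.63 -4.01 -2.44] T [-1.047 -0.105  0.045] yaw -88.0 t 20.4 w 11.99
stem 14 ((563.6383056640625, 197.73724365234375), (6.46781587600708, 3.5753698348999023), 33.66888427734375) mean [563.5 197.5 165.7]
roof ((563.3458251953125, 208.08193969726562), (171.57867431640625, 301.544189453125), 1.9884282350540161)
```

```bash
python3 -m creep '[{"dx":0,"dy":0,"dz":0.1,"ax":0,"ay":0,"az":0,"hand":-1},{"dx":0,"dy":0,"dz":0.1,"ax":0,"ay":0,"az":0,"hand":-1},{"dx":0,"dy":0,"dz":0.1,"ax":0,"ay":0,"az":0,"hand":-1},{"dx":0,"dy":0,"dz":0.1,"ax":0,"ay":0,"az":0,"hand":-1},{"dx":0,"dy":0,"dz":0.1,"ax":0,"ay":0,"az":0,"hand":-1},{"dx":0,"dy":0,"dz":0.1,"ax":0,"ay":0,"az":0,"hand":-1},{"dx":0,"dy":0,"dz":0.1,"ax":0,"ay":0,"az":0,"hand":-1},{"dx":0,"dy":0,"dz":0,"ax":0,"ay":0,"az":0,"hand":-1},{"dx":0,"dy":0,"dz":0,"ax":0,"ay":0,"az":0,"hand":-1},{"dx":0,"dy":0,"dz":0,"ax":0,"ay":0,"az":0,"hand":-1}]'; python3 m.py s16
```

```text
t: 21.65
eef_pos: [563.0, 195.1, 359.4]
tool_rot: [[0.035, -0.999, 0.001], [-0.999, -0.035, -0.002], [0.002, -0.0, -1.0]]
wrist_force: [-0.1, -4.3, -2.2]
width: 11.6
bar by robot [563.09 194.57  95.35] F [ 0.97 -4.42 -0.97] T [-0.959 -0.083 -0.039] yaw -88.01 t 21.7 w 11.92
roof ((564.0132446289062, 208.5535888671875), (171.89137268066406, 300.7004699707031), 2.393587827682495)
```

View pics/s16.png

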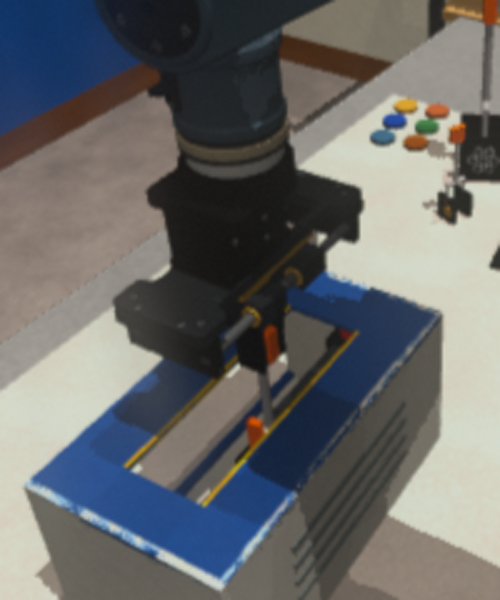

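```bash
python3 -m creep '[{"dx":0,"dy":0,"dz":0.05,"ax":0,"ay":0,"az":0,"hand":-1},{"dx":0,"dy":0,"dz":0.05,"ax":0,"ay":0,"az":0,"hand":-1},{"dx":0,"dy":0,"dz":0.05,"ax":0,"ay":0,"az":0,"hand":-1},{"dx":0,"dy":0,"dz":0,"ax":0,"ay":0,"az":0,"hand":-1},{"dx":0,"dy":0,"dz":0,"ax":0,"ay":0,"az":0,"hand":-1},{"dx":0,"dy":0,"dz":0,"ax":0,"ay":0,"az":0,"hand":-1},{"dx":0,"dy":0,"dz":0,"ax":0,"ay":0,"az":0,"hand":-1},{"dx":0,"dy":0,"dz":0,"ax":0,"ay":0,"az":0,"hand":-1},{"dx":0,"dy":0,"dz":0,"ax":0,"ay":0,"az":0,"hand":-1},{"dx":0,"dy":0,"dz":0,"ax":0,"ay":0,"az":0,"hand":-1}]'; python3 m.py s17
```

```text
t: 22.95
eef_pos: [563.0, 195.1, 357.9]
tool_rot: [[0.035, -0.999, 0.001], [-0.999, -0.035, -0.002], [0.002, -0.001, -1.0]]
wrist_force: [0.0, -4.2, -1.2]
width: 11.6
bar by robot [563.1  194.6   93.91] F [ 0.51 -3.64 -0.62] T [-0.983 -0.043  0.012] yaw -88.0 t 23.0 w 11.65
roof ((563.3299560546875, 208.65457153320312), (172.1880340576172, 299.8421936035156), 1.8210092782974243)
```

```bash
python3 -m creep '[{"dx":0,"dy":0,"dz":0.03,"ax":0,"ay":0,"az":0,"hand":-1},{"dx":0,"dy":0,"dz":0.03,"ax":0,"ay":0,"az":0,"hand":-1},{"dx":0,"dy":0,"dz":0,"ax":0,"ay":0,"az":0,"hand":-1},{"dx":0,"dy":0,"dz":0,"ax":0,"ay":0,"az":0,"hand":-1},{"dx":0,"dy":0,"dz":0,"ax":0,"ay":0,"az":0,"hand":-1},{"dx":0,"dy":0,"dz":0,"ax":0,"ay":0,"az":0,"hand":-1},{"dx":0,"dy":0,"dz":0,"ax":0,"ay":0,"az":0,"hand":-1},{"dx":0,"dy":0,"dz":0,"ax":0,"ay":0,"az":0,"hand":-1},{"dx":0,"dy":0,"dz":0,"ax":0,"ay":0,"az":0,"hand":-1},{"dx":0,"dy":0,"dz":0,"ax":0,"ay":0,"az":0,"hand":-1}]'; python3 m.py s18
```

```text
t: 24.25
eef_pos: [563.0, 195.1, 357.3]
tool_rot: [[0.035, -0.999, 0.001], [-0.999, -0.035, -0.002], [0.002, -0.001, -1.0]]
wrist_force: [0.2, -4.2, -1.6]
width: 12.0
bar by robot [563.12 194.58  93.3 ] F [ 0.61 -3.48 -0.25] T [-0.932  0.009  0.004] yaw -88.0 t 24.3 w 12.02
roof ((563.8670043945312, 208.05902099609375), (171.01976013183594, 301.5133361816406), 2.350501298904419)
```

```bash
python3 -m creep '[{"dx":0,"dy":0,"dz":0.03,"ax":0,"ay":0,"az":0,"hand":-1},{"dx":0,"dy":0,"dz":0.03,"ax":0,"ay":0,"az":0,"hand":-1},{"dx":0,"dy":0,"dz":0,"ax":0,"ay":0,"az":0,"hand":-1},{"dx":0,"dy":0,"dz":0,"ax":0,"ay":0,"az":0,"hand":-1},{"dx":0,"dy":0,"dz":0,"ax":0,"ay":0,"az":0,"hand":-1},{"dx":0,"dy":0,"dz":0,"ax":0,"ay":0,"az":0,"hand":-1},{"dx":0,"dy":0,"dz":0,"ax":0,"ay":0,"az":0,"hand":-1},{"dx":0,"dy":0,"dz":0,"ax":0,"ay":0,"az":0,"hand":-1},{"dx":0,"dy":0,"dz":0,"ax":0,"ay":0,"az":0,"hand":-1},{"dx":0,"dy":0,"dz":0,"ax":0,"ay":0,"az":0,"hand":-1}]'; python3 m.py s19
```

```text
t: 25.55
eef_pos: [563.1, 195.1, 357.0]
tool_rot: [[0.035, -0.999, 0.001], [-0.999, -0.035, -0.002], [0.002, -0.001, -1.0]]
wrist_force: [-0.7, -3.4, 5.6]
width: 11.6
bar by robot [563.37 194.62  93.03] F [-1.69 -4.08  5.51] T [-1.021  0.235 -0.023] yaw -88.0 t 25.6 w 11.66
roof ((563.560791015625, 208.58566284179688), (172.3054656982422, 300.2696533203125), 2.2913732528686523)
```

```bash
python3 -m creep '[{"dx":0,"dy":0,"dz":-0.03,"ax":0,"ay":0,"az":0,"hand":-1},{"dx":0.05,"dy":0,"dz":0,"ax":0,"ay":0,"az":0,"hand":-1},{"dx":0.05,"dy":0,"dz":0,"ax":0,"ay":0,"az":0,"hand":-1},{"dx":0,"dy":0,"dz":0,"ax":0,"ay":0,"az":0,"hand":-1},{"dx":0,"dy":0,"dz":0,"ax":0,"ay":0,"az":0,"hand":-1},{"dx":0,"dy":0,"dz":0,"ax":0,"ay":0,"az":0,"hand":-1},{"dx":0,"dy":0,"dz":0,"ax":0,"ay":0,"az":0,"hand":-1},{"dx":0,"dy":0,"dz":0,"ax":0,"ay":0,"az":0,"hand":-1},{"dx":0,"dy":0,"dz":0,"ax":0,"ay":0,"az":0,"hand":-1},{"dx":0,"dy":0,"dz":0,"ax":0,"ay":0,"az":0,"hand":-1}]'; python3 m.py s20
```

```text
t: 26.85
eef_pos: [563.0, 194.2, 357.0]
tool_rot: [[0.035, -0.999, 0.001], [-0.999, -0.035, -0.002], [0.002, -0.001, -1.0]]
wrist_force: [-0.5, -1.1, 4.0]
width: 11.8
bar by robot [563.22 193.78  93.05] F [-0.42 -0.43  4.23] T [-0.148  0.098  0.013] yaw -88.01 t 26.9 w 11.93
roof ((564.1852416992188, 208.7911376953125), (172.09695434570312, 300.293701171875), 2.545870542526245)
```

```bash
python3 -m creep '[{"dx":0,"dy":0,"dz":-0.03,"ax":0,"ay":0,"az":0,"hand":-1},{"dx":0,"dy":0,"dz":0,"ax":0,"ay":0,"az":0,"hand":-1},{"dx":0,"dy":0,"dz":0,"ax":0,"ay":0,"az":0,"hand":-1},{"dx":0,"dy":0,"dz":0,"ax":0,"ay":0,"az":0,"hand":-1},{"dx":0,"dy":0,"dz":0,"ax":0,"ay":0,"az":0,"hand":-1},{"dx":0,"dy":0,"dz":0,"ax":0,"ay":0,"az":0,"hand":-1},{"dx":0,"dy":0,"dz":0,"ax":0,"ay":0,"az":0,"hand":-1},{"dx":0,"dy":0,"dz":0,"ax":0,"ay":0,"az":0,"hand":-1},{"dx":0,"dy":0,"dz":0,"ax":0,"ay":0,"az":0,"hand":-1},{"dx":0,"dy":0,"dz":0,"ax":0,"ay":0,"az":0,"hand":-1}]' 8; python3 m.py s21
```

```text
t: 28.15
eef_pos: [562.9, 194.1, 357.2]
tool_rot: [[0.035, -0.999, 0.0], [-0.999, -0.035, -0.002], [0.002, -0.0, -1.0]]
wrist_force: [1.7, -0.7, -0.6]
width: 11.9
bar by robot [563.03 193.54  93.18] F [ 1.39 -1.12 -0.89] T [-0.46  -0.093  0.026] yaw -88.0 t 28.2 w 11.93
roof ((564.1437377929688, 208.943603515625), (171.18756103515625, 300.79803466796875), 2.516946792602539)
```

View pics/s21.png

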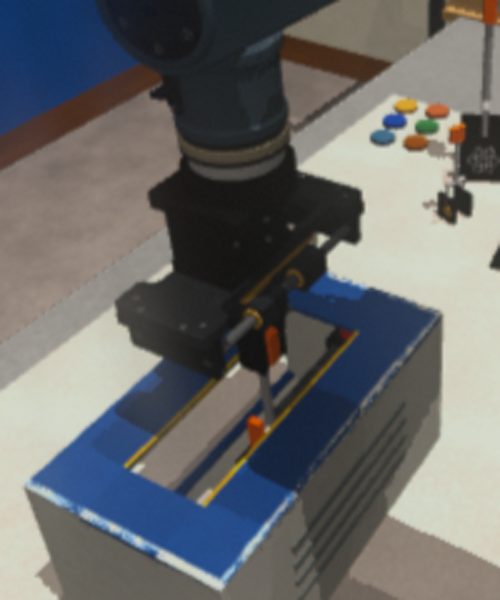

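```bash
python3 -m creep '[{"dx":0,"dy":0,"dz":0,"ax":0,"ay":0,"az":0,"hand":-0.7},{"dx":0,"dy":0,"dz":0,"ax":0,"ay":0,"az":0,"hand":-0.65},{"dx":0,"dy":0,"dz":0,"ax":0,"ay":0,"az":0,"hand":-0.6},{"dx":0,"dy":0,"dz":0,"ax":0,"ay":0,"az":0,"hand":-0.5},{"dx":0,"dy":0,"dz":0,"ax":0,"ay":0,"az":0,"hand":-0.4},{"dx":0,"dy":0,"dz":0,"ax":0,"ay":0,"az":0,"hand":-0.3},{"dx":0,"dy":0,"dz":0,"ax":0,"ay":0,"az":0,"hand":-0.2},{"dx":0,"dy":0,"dz":0,"ax":0,"ay":0,"az":0,"hand":-0.1},{"dx":0,"dy":0,"dz":0,"ax":0,"ay":0,"az":0,"hand":0},{"dx":0,"dy":0,"dz":0,"ax":0,"ay":0,"az":0,"hand":0}]'; python3 m.py s22
```

```text
t: 29.45
eef_pos: [563.0, 194.1, 357.3]
tool_rot: [[0.035, -0.999, 0.001], [-0.999, -0.035, -0.002], [0.002, -0.0, -1.0]]
wrist_force: [0.3, -0.2, -0.5]
width: 42.7
bar by robot [563.18 193.58  93.33] F [-0.24  0.53 -0.52] T [0.037 0.023 0.018] yaw -88.0 t 29.5 w 42.63
roof ((561.9262084960938, 209.05540466308594), (171.6284637451172, 300.3278503417969), 1.15305757522583)
```

View pics/s22.png

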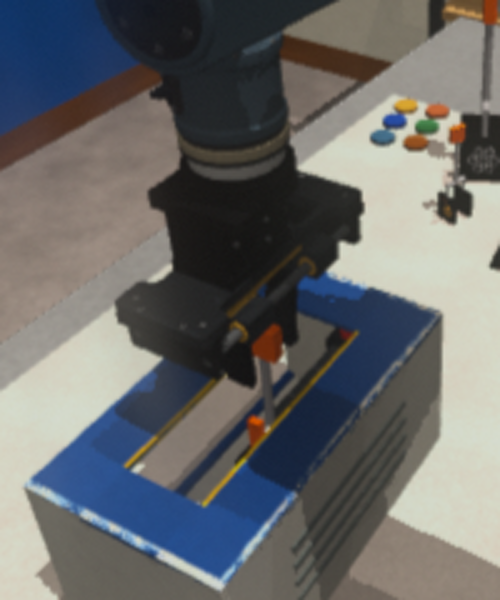

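Released; the hanger stands upright between the open fingers (grip block at crop (268,342), stem below it at (270,395)). Next I open fully and withdraw straight up, then check.

```bash
python3 -m creep '[{"dx":0,"dy":0,"dz":0,"ax":0,"ay":0,"az":0,"hand":0.5},{"dx":0,"dy":0,"dz":0,"ax":0,"ay":0,"az":0,"hand":1},{"dx":0,"dy":0,"dz":0,"ax":0,"ay":0,"az":0,"hand":1},{"dx":0,"dy":0,"dz":-1,"ax":0,"ay":0,"az":0,"hand":1},{"dx":0,"dy":0,"dz":-2,"ax":0,"ay":0,"az":0,"hand":1},{"dx":0,"dy":0,"dz":-3,"ax":0,"ay":0,"az":0,"hand":1},{"dx":0,"dy":0,"dz":-4,"ax":0,"ay":0,"az":0,"hand":1},{"dx":0,"dy":0,"dz":-4,"ax":0,"ay":0,"az":0,"hand":1},{"dx":0,"dy":0,"dz":-3,"ax":0,"ay":0,"az":0,"hand":1},{"dx":0,"dy":0,"dz":-1,"ax":0,"ay":0,"az":0,"hand":1}]'; python3 m.py s23
python3 - <<'E'
from h import *
w=pts(dict(np.load('pics/side_last.npz')));x,y,z=np.moveaxis(w,-1,0)
m=(x>525)&(x<605)&(y>155)&(y<240)&(z>160)&(z<225)
q=w[m];print(m.sum(),q.min(0),q.max(0))
for zz in range(130,220,8):
    k=w[(x>535)&(x<595)&(y>180)&(y<206)&(z>=zz)&(z<zz+8)]
    if len(k): print(zz,len(k),k.mean(0).round(1))
t=w[m&(z>204)]
if len(t): print('grip top',len(t),t.mean(0).round(1),cv2.minAreaRect(t[:,:2].astype(np.float32)))
E
```

```text
t: 30.75
eef_pos: [562.8, 194.5, 540.3]
tool_rot: [[0.035, -0.999, 0.006], [-0.999, -0.035, -0.001], [0.001, -0.006, -1.0]]
wrist_force: [-0.4, -0.7, -0.0]
width: 86.8
bar by robot [564.3  194.19 276.2 ] F [-0.14 -0.15  1.6 ] T [0.017 0.025 0.014] yaw -88.0 t 30.8 w 87.15
plaques 102 ((565.0117797851562, 192.1585235595703), (31.917882919311523, 13.672924995422363), 2.223003387451172) mean [563.3 193.2 207. ]
roof ((563.4487915039062, 208.0967254638672), (170.99749755859375, 301.6463928222656), 2.095229387283325)
268 [548.85663155 184.77900496 160.6529959 ] [580.84908161 199.25270713 209.48227978]
130 9 [562.6 195.5 134.1]
138 14 [563.4 195.5 141.7]
146 12 [562.4 194.4 150.3]
154 13 [563.7 195.1 157.6]
162 13 [563.1 195.  166. ]
170 8 [563.9 195.6 173.8]
178 43 [561.4 196.4 182.7]
186 51 [561.  196.4 190.3]
194 49 [560.3 195.9 198.3]
202 102 [563.3 193.2 207. ]
grip top 92 [563.3 192.9 207.4] ((564.3294677734375, 191.94906616210938), (29.78660774230957, 13.307233810424805), 2.223003387451172)
```

View pics/s23.png

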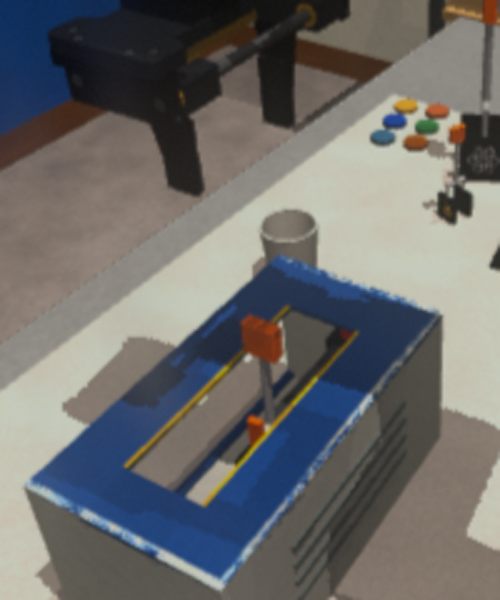

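```bash
python3 -m creep '[{"dx":0,"dy":0,"dz":0,"ax":0,"ay":0,"az":0,"hand":1},{"dx":0,"dy":0,"dz":0,"ax":0,"ay":0,"az":0,"hand":1},{"dx":0,"dy":0,"dz":0,"ax":0,"ay":0,"az":0,"hand":1},{"dx":0,"dy":0,"dz":0,"ax":0,"ay":0,"az":0,"hand":1},{"dx":0,"dy":0,"dz":0,"ax":0,"ay":0,"az":0,"hand":1},{"dx":0,"dy":0,"dz":0,"ax":0,"ay":0,"az":0,"hand":1},{"dx":0,"dy":0,"dz":0,"ax":0,"ay":0,"az":0,"hand":1},{"dx":0,"dy":0,"dz":0,"ax":0,"ay":0,"az":0,"hand":1},{"dx":0,"dy":0,"dz":0,"ax":0,"ay":0,"az":0,"hand":1},{"dx":0,"dy":0,"dz":0,"ax":0,"ay":0,"az":0,"hand":1}]'; python3 m.py s24
python3 - <<'E'
from h import *
w=pts(dict(np.load('pics/side_last.npz')));x,y,z=np.moveaxis(w,-1,0)
m=(x>525)&(x<605)&(y>155)&(y<240)&(z>160)&(z<225)
t=w[m&(z>204)]
print('grip top',len(t),t.mean(0).round(1),cv2.minAreaRect(t[:,:2].astype(np.float32)))
k=w[(x>535)&(x<595)&(y>180)&(y<206)&(z>=130)&(z<176)]
print(np.polyfit(k[:,2],k[:,1],1),np.polyfit(k[:,2],k[:,0],1))
E
```

```text
t: 32.05
eef_pos: [562.9, 194.5, 537.3]
tool_rot: [[0.035, -0.999, 0.001], [-0.999, -0.035, -0.002], [0.002, -0.001, -1.0]]
wrist_force: [-0.0, -0.0, 0.6]
width: 86.9
bar by robot [563.02 193.96 273.31] F [-0.35  0.4   0.53] T [ 0.024 -0.011 -0.023] yaw -88.0 t 32.1 w 86.9
plaques 123 ((564.1072387695312, 192.3095245361328), (14.854496955871582, 29.983278274536133), 87.52754211425781) mean [562.8 193.8 205.9]
roof ((563.0593872070312, 207.88124084472656), (171.57162475585938, 301.696533203125), 1.655393123626709)
grip top 88 [563.8 193.  207.7] ((564.1788330078125, 192.01327514648438), (14.268726348876953, 29.814735412597656), 87.52754211425781)
[-2.36297964e-03  1.95444733e+02] [-1.51786164e-02  5.65489377e+02]
```

The hanger is still, its grip top at z≈207.7 (208 expected when home) and the stem is within about 0.04 rad of vertical. Handing in.

```bash
python3 -c "
from rig import job_done
print(job_done())"
```

```text
the job is handed in; nothing more can be done
None
```

The middle-sized hanger from the casting board now hangs on the hook, released and still, and the job was handed in at about 32 s. No verdict was returned.

**What I did:** I gripped the orange block across its 12 mm and lowered the hanger through the roof opening onto the hook's shank. I slid the bar along until it met the roller at about rail y = -11 mm, then pressed it straight down. It touched the seat floor with about 7 N, after which I eased the hand back until the wrist force was near zero and opened the fingers.

**Last checks:**
- **Height:** the grip's top is at z ≈ 207.7 mm against 208 mm expected with the bar home. The robot read the bar's axis at 93.0 mm on floor contact, which is rail z ≈ -13 mm.
- **Stillness:** the two side pictures, 1.3 s apart, show the grip in the same place to within measuring noise.
- **Upright:** the stem's slope measures about 0.015 rad or less. The offset of the grip's top suggests up to about 0.04 rad instead. Both are well under 0.2 rad.
- **Forces:** the largest reading was about 7 N at the wrist, but forces are only read at the end of each move, so short peaks between readings were not seen.
- **Other objects:** I did not measure the jar, the cup and the knife again at the end. The arm's path stayed clear of them.
- **Cameras:** the two disagreed by about 2–3 mm. I worked around this by measuring the hanger against the cabinet within one camera.

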